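Sort the loose model parts into their drawers

ROBOT

A 6-joint arm with a two-finger parallel gripper is mounted at the origin on the work surface. World frame = base frame: x ahead of the robot, y to its left, z up, the work surface at z = 0. Lengths are in m, angles in rad, forces in N, time in s.
With the tool pointing down it reaches from about 0.35 to 0.975 m from the base axis. Payload 4.9 kg.
Tool frame: the origin (TCP) lies at the very end of the fingers, on their centre line; the grasp point (between the pads) lies 19 mm behind it; z points along the fingers, y is the line along which they close (so a half turn about z gives the same grasp; the last joint's range is limited). The gripper opens to 85 mm and grips with 20 to 120 N. Pads are 22 mm wide; open, the fingers measure 114 mm over their backs; the gripper's body (76 mm by 85 mm) begins 54 mm behind the grasp point. The pads swing forward as they close: fully open they stand 13 mm farther back than shut.
Start: joints at [-1.419, 0.053, 1.613, -0, 1.476, -0.119], TCP at [0.167, -0.602, 0.201] pointing down, gripper open.
Joint ranges: [-3.01, 3.01], [-1.01, 2.22], [0.06, 2.58], [-1.02, 4.17], [0.09, 2.62], [-3.14, 3.14]. Speed limits (rad/s): [2.57, 2.57, 3.14, 3.14, 3.14, 3.14].

INTERFACE

Orientations are given as a unit quaternion [w, x, y, z].
In Python, from plant import * gives the robot as it stands.
- The arm moves only by the tool jog_arm, never from a script. Its argument "moves" is a list that holds one entry, the list of rows, each a list of 7 numbers: the finger opening in cm, from 0 to 8.54, then the shift along the tool's x, y, z in cm, then the turn, a rotation vector about the tool's x, y, z in rad. A call has 1 to 20 rows; each row shifts and turns the commanded pose from where the row before left it, along the tool's axes as they then stand; what a row does not reach is not made up. A row lasts 1/12 s, in which the tool goes at most 41.7 mm and 7.16 degrees, less where a joint would pass 70% of its speed; a pose out of reach is approached as far as the arm can. A call is refused whole if a number of a shift passes 4.17 or a number of a turn 0.125, either way. A call with a gripper value outside its range is refused whole. The fingers move at their own pace and stop on an object; the grip force is fixed at half the most. Time passes only in rows, so rows that do not move let the fingers close. It gives the time, the measured TCP pose, the force, the opening and the grip force at its end, in the units of the state.
- state(): the state, without advancing time (a new reading comes with each control period).
- grab_frame(name): name is "scene" or "top"; returns a dict with "color" (480x640x3 uint8, blue, green, red), "depth" (480x640 float32, m along the optical axis (not along the pixel's ray), 0 where there is no reading), "fx", "fy", "cx", "cy" (pixels), "R" (3x3) and "t" (3): a world point X has camera coordinates R X + t. Camera axes: x right, y down, z forward; pixel columns grow to the right and rows downward; lengths in m; the calibration is good to about 2 mm. A picture is of the moment at which its call begins.
- job_done(): hands the job in; it is judged then, once.
Trained networks look in a picture, given as the dict that the camera call returned (one of the last four; its "shot" number tells which), for a name from the list of things; names that differ only in an ending like _2 or _b are one class to them, and where a whole thing is asked for, a point or a joint stands for the part that bears it (a point fixed in the world has none). Each returns a list of dicts, best first, with "p" (0 to 1); they miss things now and then, are a little off and sometimes report something else, mostly with a low value. They report only what shows in the picture. A call takes as long as a camera call. They do not tell look-alikes from the thing itself.
- recognise(name, picture): "rect" ([centre column, centre row, width, height] in pixels, round what is visible of it).
- regions_of(name, picture): "pixels" (480x640 bool, what is visible of it) and "rect" ([centre column, centre row, width, height] in pixels, round what is visible of it).
The state is a dict: "time": time; "joint_pos": joint angles; "joint_vel": joint speeds; "joint_efforts": joint torques, N m; "tool_pos": TCP position; "tool_rot": TCP orientation; "contact_force": force on the tool from outside, world axes, zero at the start; "ft_torque": the same for the moment, N m; "gripper_width": opening from 0.0 (shut) to 1.0 (fully open); "grasp_force": force on a finger pad.
Only numpy, scipy, OpenCV 4.12 (cv2) and the standard library are available. Lean on these libraries where they do the work, as an engineer would, in place of code of your own. Each camera call takes 0.05 s, during which the arm holds its last target. There are 200 camera calls.

TASK

Put the five loose model parts away: the two wheels, the two radial engines and the brass nameplate each go into the empty front compartment of the pulled-out drawer whose rear compartment already holds parts of that kind, set down without dropping it, lying flat on the drawer's floor, the same way up as now and not on top of one another. The nameplate lies on the steel block and is too thin to pick up there, so slide it until it overhangs the block's edge and take it by that end. Leave the paint jar that stands among the parts where it is.

Things in the scene. Friction and masses are not known exactly. Their poses are not given: they have to be found in the camera images.
- wheel_a: Model aircraft wheel: disc with black tyre and grey hub, diameter 38, 16 high, 20 g, lying flat. Origin: centre of its underside, z up. Starts in the row of loose things in front of the drawers, centres 110 or more apart.
- wheel_b: The second wheel, the same as wheel_a.
- engine_a: Model nine-cylinder radial engine, bare grey metal: a star of cylinders, to be gripped at any yaw like a disc of diameter 50 and 18 high, with a round nose in the middle reaching 28 high; 40 g, lying nose up. Origin: centre of its underside, z up. Starts in the row of loose things in front of the drawers, centres 110 or more apart.
- engine_b: The second engine, the same as engine_a.
- nameplate: Blank brass plate 36 (x) x 86 (y) x 2 thick, 52 g. Origin: centre of its underside, z up. Lies on the bench block, its y within 0.12 rad of the block's. Closed fingertips pressed on its middle with about 5 N drag it along its length (it slides easily); with 25 to 35 hanging over the edge it stays put and that end can be gripped across its 36 width from above.
- bench_block: Polished steel block, 90 x 90, 18 high, fixed to the bench in the row of loose things, yaw within 0.2 rad. Origin: centre of its underside, z up. Beside each of its y edges at least 35 is free.
- drawer_wheels: Fixed grey open drawer, 178 (x) x 160 (y), 32 high, walls and floor 3. Origin: centre of underside; x points away from the robot within 0.1 rad, the front with pull and label faces -x. Empty front compartment: x -86 to 24, y -77 to 77, floor at z 3. Behind a 27-high partition (x 24 to 27) the rear one holds fixed stock: three wheels.
- drawer_engines: Fixed grey open drawer, 178 (x) x 160 (y), 32 high, walls and floor 3. Origin: centre of underside; x points away from the robot within 0.1 rad, the front with pull and label faces -x. Empty front compartment: x -86 to 24, y -77 to 77, floor at z 3. Behind a 27-high partition (x 24 to 27) the rear one holds fixed stock: two engines.
- drawer_nameplates: Fixed grey open drawer, 178 (x) x 160 (y), 32 high, walls and floor 3. Origin: centre of underside; x points away from the robot within 0.1 rad, the front with pull and label faces -x. Empty front compartment: x -86 to 24, y -77 to 77, floor at z 3. Behind a 27-high partition (x 24 to 27) the rear one holds fixed stock: two nameplates.
- paint_jar: Small clear glass paint jar with a white cap, diameter 33, 40 high, 60 g, standing in the row among the loose parts. Origin: centre of its underside. Not to be moved.
Things that resemble listed ones, but are neither listed nor needed, are in the scene too. What is meant by the nameplate is not pink or red, and is the smaller of those in its own colour.

How it is judged:
On the way:
1. the nameplate has been slid on the block until an end overhangs the block's edge by at least 10 mm ((y of nameplate in the frame of bench_block above 0.013 m or y of nameplate in the frame of bench_block below -0.013 m) and z of nameplate in the frame of bench_block between 0.015 and 0.021 m and horizontal distance between nameplate and bench_block below 0.055 m), for 0.1 s.
At the end, for the whole second after the job is handed in: Wheels, engines and nameplate are each in the front compartment of their own kind's drawer, origin inside its walls and under 8 mm above the drawer's underside, tilted less than 0.12 rad, same way up as at the start, released and at rest; the paint jar stands within 30 mm of where it was (x of wheel_a in the frame of drawer_wheels between -0.086 and 0.024 m and y of wheel_a in the frame of drawer_wheels between -0.077 and 0.077 m and z of wheel_a in the frame of drawer_wheels between -0.002 and 0.008 m and angle between each of wheel_a, wheel_b, engine_a, engine_b, nameplate's own z axis and vertical below 0.12 rad and linear speed of each of wheel_a, wheel_b, engine_a, engine_b, nameplate below 0.02 m/s and angular speed of each of wheel_a, wheel_b, engine_a, engine_b, nameplate below 0.3 rad/s and x of wheel_b in the frame of drawer_wheels between -0.086 and 0.024 m and y of wheel_b in the frame of drawer_wheels between -0.077 and 0.077 m and z of wheel_b in the frame of drawer_wheels between -0.002 and 0.008 m and x of engine_a in the frame of drawer_engines between -0.086 and 0.024 m and y of engine_a in the frame of drawer_engines between -0.077 and 0.077 m and z of engine_a in the frame of drawer_engines between -0.002 and 0.008 m and x of engine_b in the frame of drawer_engines between -0.086 and 0.024 m and y of engine_b in the frame of drawer_engines between -0.077 and 0.077 m and z of engine_b in the frame of drawer_engines between -0.002 and 0.008 m and x of nameplate in the frame of drawer_nameplates between -0.086 and 0.024 m and y of nameplate in the frame of drawer_nameplates between -0.077 and 0.077 m and z of nameplate in the frame of drawer_nameplates between -0.002 and 0.008 m and distance of paint_jar from where it was at the start of the episode below 0.03 m and angle between paint_jar's own z axis and vertical below 0.2 rad); the robot touches nothing.
It fails at once if a part is dropped: out of the fingers it moves faster than 0.8 m/s (a fall of over 30 mm) ((linear speed of wheel_a above 0.8 m/s and contact force between the fingers and wheel_a below 0.05 N) or (linear speed of wheel_b above 0.8 m/s and contact force between the fingers and wheel_b below 0.05 N) or (linear speed of engine_a above 0.8 m/s and contact force between the fingers and engine_a below 0.05 N) or (linear speed of engine_b above 0.8 m/s and contact force between the fingers and engine_b below 0.05 N) or (linear speed of nameplate above 0.8 m/s and contact force between the fingers and nameplate below 0.05 N)).
It fails at once if the paint jar is knocked over or shoved more than 40 mm (angle between paint_jar's own z axis and vertical above 0.6 rad or distance of paint_jar from where it was at the start of the episode above 0.04 m).
It also fails if it takes over 112 s, if anything falls off the work surface, if the arm or the gripper's body presses on something with over 40 N, if the wrist force passes 120 N, or if a joint passes its speed limit or range.

## Working session

There is one attempt and no reset: what is moved stays moved. The work goes in short steps, Python scripts to look and compute and a tool call to move; the robot and the scene stay as the last step left them, time stands still between calls to the robot, and variables do not carry over. Pictures are saved under pics/ and viewed, at most 14 in all, crops included, and the job is handed in when it is done.

Besides the shell and the picture viewer there is one more tool, called after "Request:" by a JSON object that holds its "method" and its "body". jog_arm: Moves the arm, as the interface text tells. Its arguments: {"type":"object","properties":{"moves":{"type":"array"}},"required":["moves"]}

```bash
ls; mkdir -p pics; python3 - <<'E'
from plant import *
import cv2,numpy as np,pickle
s=state();print(s)
F={}
for n in("scene","top"):
    f=grab_frame(n);F[n]=f;cv2.imwrite(f"pics/{n}0.png",f["color"])
    print(n,f["fx"],f["cx"],f["cy"],f["R"],f["t"],-f["R"].T@f["t"])
pickle.dump(F,open("f0.pkl","wb"))
E
```

```text
pics
{'time': 0.0, 'joint_pos': array([-1.41901432e+00,  5.33251857e-02,  1.61427348e+00, -2.73497158e-06,
        1.47600947e+00, -1.19004282e-01]), 'joint_vel': array([ 1.70421622e-03, -1.19882994e-03, -9.42315639e-05,  5.65960092e-04,
       -2.32234776e-03, -1.82154671e-05]), 'joint_efforts': array([ 5.95387755e-04, -3.93671536e+01, -3.70182252e+01, -1.80228739e-05,
        6.83413455e-03, -1.49024550e-05]), 'tool_pos': array([ 0.16707459, -0.60155207,  0.19979498]), 'tool_rot': array([-1.00758177e-03,  9.90847820e-01,  1.34979929e-01, -1.78759968e-05]), 'contact_force': array([ 0.31592971,  0.20448956, -0.75055537]), 'ft_torque': array([-0.02089583, -0.05029898,  0.04374021]), 'grasp_force': 0.0, 'gripper_width': 0.9987245785588765}
scene 572.3534198678612 315.28687784073975 240.24865318056564 [[-0.08303781  0.9963537   0.01959657]
 [ 0.54275215  0.06170849 -0.83762292]
 [-0.83577797 -0.0589183  -0.54589726]] [ 0.05754135 -0.24687216  1.78688082] [1.63220413 0.06318254 0.76753994]
top 500.6793800078728 319.10499189290556 230.9684412796434 [[-0.02694903 -0.99959912  0.00868032]
 [-0.9957093   0.02607315 -0.08878731]
 [ 0.08852539 -0.01103581 -0.99601278]] [0.01840573 0.5721018  1.01490229] [0.48029848 0.01468212 1.06149126]
```

View pics/top0.png

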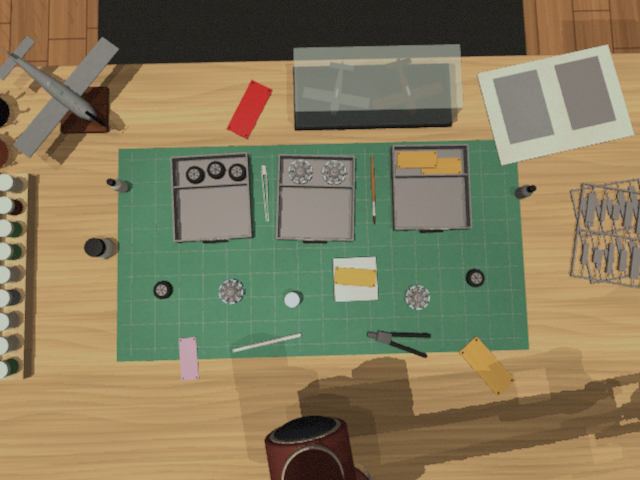

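View pics/scene0.png

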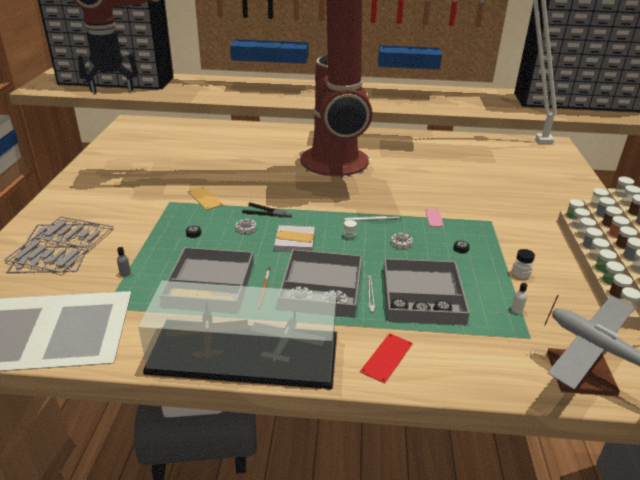

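The top picture shows wheels at (163,290) and (475,278), engines at (231,291) and (418,297), the jar at (292,299), and a brass plate on the block at (355,277). The drawers are wheels at (212,198), engines at (316,198) and nameplates at (430,188). In the scene picture the same row runs along rows 215–250.

Nameplate candidates:
- Brass plate on the block (355,277)
- Brass plate on the bench (487,365), which is larger
- Pink plate (188,358)
- Red plate (249,110)

By the description I choose the one on the block. Next I measure everything from both views.

```bash
cat > h.py <<'E'
import numpy as np,cv2
def world(f,mask):
    v,u=np.nonzero(mask&(f["depth"]>0)); d=f["depth"][v,u]
    c=np.stack([(u-f["cx"])/f["fx"]*d,(v-f["cy"])/f["fy"]*d,d],1)
    return (c-f["t"])@f["R"]
def proj(f,X):
    c=f["R"]@np.asarray(X,float)+f["t"]; return f["fx"]*c[0]/c[2]+f["cx"],f["fy"]*c[1]/c[2]+f["cy"]
def ray(f,px,z):
    c=-f["R"].T@f["t"]; d=f["R"].T@np.array([(px[0]-f["cx"])/f["fx"],(px[1]-f["cy"])/f["fy"],1.]); return c+d*(z-c[2])/d[2]
def tri(fa,pa,fb,pb):
    A=[];b=[]
    for f,p in((fa,pa),(fb,pb)):
        c=-f["R"].T@f["t"]; d=f["R"].T@np.array([(p[0]-f["cx"])/f["fx"],(p[1]-f["cy"])/f["fy"],1.]); d/=np.linalg.norm(d)
        P=np.eye(3)-np.outer(d,d);A.append(P);b.append(P@c)
    return np.linalg.solve(sum(A),sum(b))
E
python3 - <<'E'
from plant import *
from h import *
import cv2
F={n:grab_frame(n) for n in("scene","top")}
np.set_printoptions(precision=4,suppress=True)
for name in["wheel_a","engine_a","nameplate","bench_block","paint_jar","drawer_wheels","drawer_engines","drawer_nameplates"]:
  for n,f in F.items():
    for r in regions_of(name,f):
      if r["p"]<.3: continue
      P=world(f,r["pixels"])
      if len(P)<10: continue
      lo,hi=np.percentile(P,2,0),np.percentile(P,98,0)
      zt=np.percentile(P[:,2],90); Q=P[P[:,2]>zt-.006][:,:2].astype(np.float32)
      R=cv2.minAreaRect(Q)
      print(name,n,round(r["p"],2),np.round(r["rect"]),"mid",(lo+hi)/2,"zlo/hi",lo[2],hi[2],"rect",np.round(R[0],4),np.round(R[1],4),round(R[2],1))
t=F["top"];c=t["color"]
crop=np.hstack([cv2.resize(c[250:310,320:390],None,fx=6,fy=6,interpolation=2),cv2.resize(c[335:395,450:520],None,fx=5,fy=6)])
cv2.imwrite("pics/crop1.png",crop)
E
```

```text
wheel_a scene 0.72 [193. 233.  14.   9.] mid [ 0.4708 -0.3181  0.0118] zlo/hi 0.0036145119841277345 0.019992607491739187 rect [ 0.4705 -0.3198] [0.0292 0.0315] 32.9
wheel_a scene 0.5 [460. 245.  18.  14.] mid [0.462  0.3323 0.0103] zlo/hi 0.0006127830371427238 0.020084586545141864 rect [0.4626 0.3325] [0.0368 0.0357] 26.3
wheel_a top 0.67 [162. 290.  20.  13.] mid [0.4602 0.3335 0.01  ] zlo/hi 0.0003761559079420611 0.019617181459824384 rect [0.4602 0.3315] [0.0342 0.0351] 88.9
wheel_a top 0.51 [476. 279.  18.  16.] mid [ 0.4683 -0.3208  0.015 ] zlo/hi 0.010150898098994218 0.019836008545291 rect [ 0.468  -0.3202] [0.0335 0.0357] 44.2
wheel_a top 0.5 [430. 187.  79.  90.] mid [ 0.6599 -0.2338  0.0155] zlo/hi -0.0014742257726366099 0.032574194687683265 rect [ 0.6607 -0.2348] [0.1619 0.1799] 89.4
engine_a scene 0.7 [403. 239.  19.  13.] mid [0.4443 0.1894 0.0147] zlo/hi 0.0007615218924657352 0.028685607208537214 rect [0.4551 0.1897] [0.0418 0.0468] 11.4
engine_a scene 0.61 [247. 228.  18.  16.] mid [ 0.4291 -0.1962  0.015 ] zlo/hi 0.002961210418781463 0.026966858426629502 rect [ 0.4362 -
[... 2933 characters left out ...]
7] [0.1798 0.1614] 2.1
drawer_engines scene 0.73 [320. 284.  79.  68.] mid [0.6437 0.0095 0.0172] zlo/hi 0.0008564430229389612 0.03362858561422215 rect [0.6779 0.0073] [0.1601 0.254 ] 87.1
drawer_engines top 0.6 [317. 196.  82.  91.] mid [0.644  0.0088 0.0155] zlo/hi -0.0011327891472640418 0.032219181959997394 rect [0.6445 0.0086] [0.1595 0.1797] 87.0
drawer_nameplates scene 0.92 [213. 268.  88.  41.] mid [ 0.6281 -0.2326  0.0174] zlo/hi 0.0008422526722016388 0.034019550145119176 rect [ 0.6852 -0.2279] [0.2568 0.1732] 6.1
drawer_nameplates top 0.77 [432. 188.  83.  89.] mid [ 0.6601 -0.2338  0.0156] zlo/hi -0.0013431392348023426 0.03258422228850143 rect [ 0.6608 -0.2345] [0.1614 0.1799] 89.6
```

View pics/crop1.png

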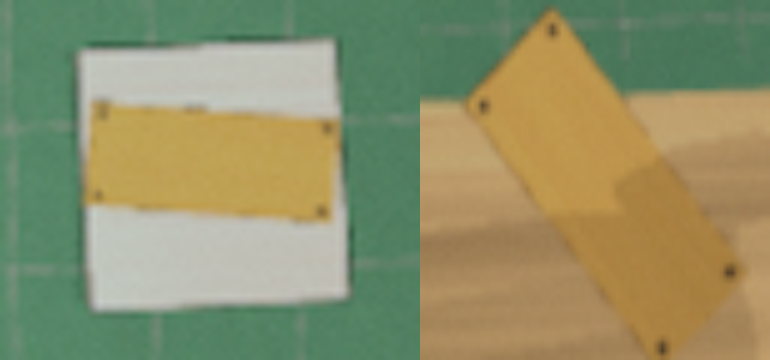

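The crop shows a small 86 x 36 brass plate on the white-looking steel block and a larger 122 x 51 one on the bench, so the one on the block is right. Heights agree between the views and with the text: wheels about 0.018, engine noses about 0.027, plate about 0.020. I'll refine the block and plate frames, then turn the tool so that tool y lies along world x.

```bash
python3 - <<'E'
import pickle
from h import *
np.set_printoptions(precision=4,suppress=True)
F=pickle.load(open("f0.pkl","rb"));t=F["top"];s=F["scene"]
def fr(cr,z):
    P=np.array([ray(t,(320+u/6,250+v/6),z) for u,v in cr])[:,:2]
    c=P.mean(0); y=(P[0]+P[3]-P[1]-P[2])/2; x=(P[0]+P[1]-P[2]-P[3])/2
    print("c",c,"len x,y",np.linalg.norm(x),np.linalg.norm(y),"yaw",np.arctan2(x[1],x[0]),np.arctan2(-y[0],y[1]))
fr([(78,48),(335,38),(348,298),(90,310)],.018)
fr([(92,101),(338,118),(330,220),(86,203)],.020)
# colour blob centroids of plate in both views -> triangulate
for nm,f,(u0,v0,u1,v1) in(("top",t,(325,255,385,300)),("scene",s,(270,222,322,252))):
    hsv=cv2.cvtColor(f["color"][v0:v1,u0:u1],cv2.COLOR_BGR2HSV)
    m=(hsv[...,1]>90)&(hsv[...,0]>12)&(hsv[...,0]<32)
    v,u=np.nonzero(m);p=(u.mean()+u0,v.mean()+v0);print(nm,m.sum(),p,ray(f,p,.02)); 
    if nm=="top":pt=p
    else: print("tri plate",tri(t,pt,s,p))
for nm,a,b in(("wheelR",(475.3,278),(193,231)),("jar",(292,299.5),(350,225)),):
    print(nm,tri(t,a,s,b))
E
```

```text
c [ 0.4713 -0.0697] len x,y 0.08997978346932325 0.08926319716037644 yaw 0.014726469259094394 0.0154232469113956
c [ 0.4757 -0.0692] len x,y 0.035192414252339335 0.08486420920698524 yaw -0.10218981261041149 -0.09594678342485205
top 693 (np.float64(354.82828282828285), np.float64(276.5194805194805)) [ 0.4762 -0.0683  0.02  ]
scene 287 (np.float64(294.94076655052265), np.float64(235.85017421602788)) [ 0.4739 -0.068   0.02  ]
tri plate [ 0.4762 -0.068   0.0215]
wheelR [ 0.4662 -0.3215  0.0109]
jar [0.4332 0.0626 0.0352]
```

Request:
{"method": "jog_arm", "body": {"moves": [[[6.5,0,0,0,0,0,-0.125],[6.5,0,0,0,0,0,-0.125],[6.5,0,0,0,0,0,-0.125],[6.5,0,0,0,0,0,-0.125],[6.5,0,0,0,0,0,-0.125],[6.5,0,0,0,0,0,-0.125],[6.5,0,0,0,0,0,-0.125],[6.5,0,0,0,0,0,-0.125],[6.5,0,0,0,0,0,-0.125],[6.5,0,0,0,0,0,-0.125],[6.5,0,0,0,0,0,-0.05],[6.5,0,0,0,0,0,0]]]}}

```text
time: 2.0
tool_pos: [0.1672, -0.6022, 0.201]
tool_rot: [-0.0, 0.707, 0.707, 0.0]
contact_force: [0.2, 0.3, 0.0]
gripper_width: 0.762
grasp_force: 0.0
```

Request:
{"method": "jog_arm", "body": {"moves": [[[6.5,2.35,2.51,0.5,0,0,0],[6.5,2.35,2.51,0.5,0,0,0],[6.5,2.35,2.51,0.5,0,0,0],[6.5,2.35,2.51,0.5,0,0,0],[6.5,2.35,2.51,0.5,0,0,0],[6.5,2.35,2.51,0.5,0,0,0],[6.5,2.35,2.51,0.5,0,0,0],[6.5,2.35,2.51,0.5,0,0,0],[6.5,2.35,2.51,0.5,0,0,0],[6.5,2.35,2.51,0.5,0,0,0],[6.5,2.35,2.51,0.5,0,0,0],[6.5,2.35,2.51,0.5,0,0,0],[6.5,0,0,2.5,0,0,0],[6.5,0,0,2.5,0,0,0],[6.5,0,0,2.5,0,0,0],[6.5,0,0,2.0,0,0,0],[6.5,0,0,0,0,0,0]]]}}

```text
time: 3.42
tool_pos: [0.4655, -0.3174, 0.0408]
tool_rot: [-0.005, 0.708, 0.707, -0.0]
contact_force: [-0.4, 1.4, -0.5]
gripper_width: 0.761
grasp_force: 0.0
```

Request:
{"method": "jog_arm", "body": {"moves": [[[6.5,0,0,0,0,0,0],[6.5,0,0,0,0,0,0],[6.5,0,0,1.5,0,0,0],[6.5,0,0,1.5,0,0,0],[6.5,0,0,0.7,0,0,0],[6.5,0,0,0.3,0,0,0],[6.5,0,0,0,0,0,0],[6.5,0,0,0,0,0,0]]]}}

```text
time: 4.08
tool_pos: [0.4691, -0.3208, 0.0072]
tool_rot: [0.001, 0.707, 0.707, 0.0]
contact_force: [0.8, -0.7, 0.1]
gripper_width: 0.762
grasp_force: 0.0
```

Request:
{"method": "jog_arm", "body": {"moves": [[[6.5,0,0,0.4,0,0,0],[3.0,0,0,0,0,0,0],[3.0,0,0,0,0,0,0],[3.0,0,0,0,0,0,0],[3.0,0,0,0,0,0,0],[3.0,0,0,0,0,0,0],[3.0,0,0,0,0,0,0]]]}}

```text
time: 4.67
tool_pos: [0.4684, -0.3202, 0.0021]
tool_rot: [0.0, 0.707, 0.707, 0.0]
contact_force: [0.7, 0.5, -0.2]
gripper_width: 0.35
grasp_force: 0.0
```

```bash
python3 - <<'E'
from plant import *
from h import *
s=grab_frame("scene");t=grab_frame("top");st=state()
print(proj(s,st["tool_pos"]),proj(t,st["tool_pos"]),st["grasp_force"],st["gripper_width"])
def z(f,X,w):
    u,v=proj(f,X);u,v=int(u),int(v);return cv2.resize(f["color"][max(v-w,0):v+w,max(0,u-w):u+w],(390,390),interpolation=2)
cv2.imwrite("pics/c2.png",np.hstack([z(s,st["tool_pos"],35),z(t,st["tool_pos"],35)]))
E
```

```text
(np.float64(193.6285611865845), np.float64(234.5323687407391)) (np.float64(473.35083265082164), np.float64(276.9580750127142)) 0.0 0.35443752573041076
```

View pics/c2.png

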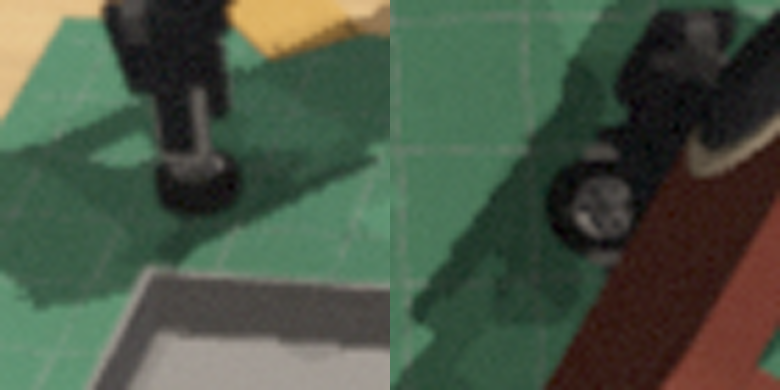

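The crop shows the wheel between the pads at about (595,205), not gripped yet: 3.0 is still just clear of it. I'll close fully.

Request:
{"method": "jog_arm", "body": {"moves": [[[0,0,0,0,0,0,0],[0,0,0,0,0,0,0],[0,0,0,0,0,0,0],[0,0,0,0,0,0,0]]]}}

```text
time: 5.1
tool_pos: [0.4684, -0.3202, 0.002]
tool_rot: [0.0, 0.707, 0.707, -0.0]
contact_force: [-0.1, -0.9, -0.1]
gripper_width: 0.0
grasp_force: 0.0
```

```bash
cat > look.py <<'E'
from plant import *
from h import *
import sys
s=grab_frame("scene");t=grab_frame("top");st=state()
X=np.array([float(a) for a in sys.argv[2:5]]) if len(sys.argv)>4 else st["tool_pos"]
def z(f,X,w):
    u,v=proj(f,X);u,v=int(u),int(v);return cv2.resize(f["color"][max(v-w,0):v+w,max(0,u-w):u+w],(390,390),interpolation=2)
cv2.imwrite(sys.argv[1],np.hstack([z(s,X,28),z(t,X,28)]))
print(st["tool_pos"],st["gripper_width"],st["grasp_force"],st["contact_force"])
E
python3 look.py pics/c3.png
```

```text
[ 0.46838865 -0.32018105  0.00199877] 0.0017477687062108273 0.0 [-0.06604931  0.42526269  0.89737486]
```

View pics/c3.png

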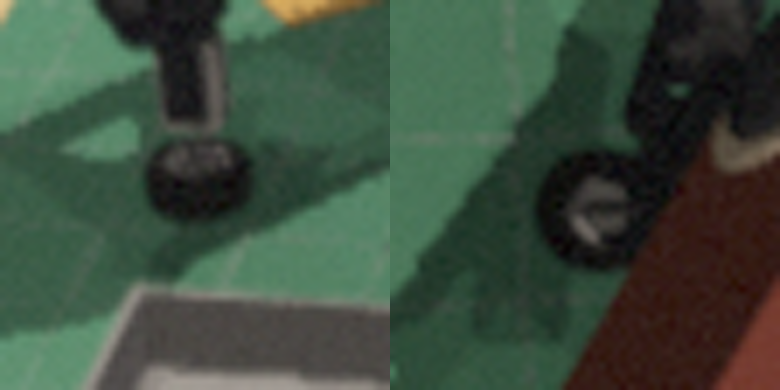

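The crop shows the shut fingertips ending above the wheel: tip at (190,128), wheel at (198,178). So the real tip is higher than the reported z of 0.002. I'll measure the tip with depth.

```bash
python3 - <<'E'
from plant import *
from h import *
np.set_printoptions(precision=4,suppress=True)
st=state();X=st["tool_pos"]
s=grab_frame("scene");t=grab_frame("top")
u,v=map(int,proj(s,X));print(u,v)
for r in range(v-16,v+8):
    row=[]
    for c in (u-4,u-2,u,u+2):
        m=np.zeros((480,640),bool);m[r,c]=1;P=world(s,m)
        row.append(P[0] if len(P) else [0,0,0])
    print(r,s["color"][r,u],np.round(np.array(row)[1:3],3).tolist())
P=world(t,np.ones((480,640),bool));q=P[(abs(P[:,0]-X[0])<.025)&(abs(P[:,1]-X[1])<.022)&(P[:,2]>.01)]
print(q[np.argsort(q[:,2])][::6])
print(st["joint_pos"],st["tool_rot"])
E
```

```text
193 234
218 [31 33 33] [[0.482, -0.318, 0.058], [0.475, -0.315, 0.054]]
219 [38 36 36] [[0.481, -0.318, 0.054], [0.477, -0.314, 0.053]]
220 [30 28 31] [[0.476, -0.32, 0.048], [0.481, -0.313, 0.052]]
221 [30 31 32] [[0.479, -0.319, 0.048], [0.476, -0.316, 0.046]]
222 [34 31 31] [[0.483, -0.318, 0.047], [0.479, -0.315, 0.045]]
223 [47 51 50] [[0.479, -0.32, 0.042], [0.477, -0.316, 0.041]]
224 [73 79 76] [[0.472, -0.323, 0.034], [0.475, -0.317, 0.037]]
225 [63 69 61] [[0.424, -0.339, 0.001], [0.422, -0.334, 0.0]]
226 [56 56 58] [[0.454, -0.329, 0.017], [0.453, -0.324, 0.017]]
227 [59 61 64] [[0.459, -0.328, 0.018], [0.455, -0.324, 0.015]]
228 [48 47 50] [[0.463, -0.327, 0.017], [0.467, -0.32, 0.02]]
229 [50 49 53] [[0.467, -0.326, 0.017], [0.465, -0.321, 0.016]]
230 [47 49 54] [[0.474, -0.324, 0.019], [0.472, -0.319, 0.018]]
231 [37 38 39] [[0.473, -0.324, 0.015], [0.472, -0.32, 0.015]]
232 [32 28 31] [[0.481, -0.322, 0.017], [0.479, -0.318, 0.016]]
233 [20 18 20] [[0.484, -0.321, 0.016], [0.48, -0.317, 0.014]]
234 [17 21 23] [[0.483, -0.322, 0.013], [0.483, -0.317, 0.013]]
235 [24 25 2
[... 5758 characters left out ...]
4762 -0.3252  0.3508]
 [ 0.491  -0.3033  0.3508]
 [ 0.4565 -0.3224  0.3509]
 [ 0.4592 -0.3268  0.3509]
 [ 0.4677 -0.3274  0.3509]
 [ 0.4605 -0.3311  0.351 ]
 [ 0.4566 -0.3195  0.351 ]
 [ 0.4535 -0.3306  0.3511]
 [ 0.4637 -0.3171  0.3511]
 [ 0.4797 -0.301   0.3511]
 [ 0.4434 -0.3384  0.3512]
 [ 0.471  -0.3075  0.3513]
 [ 0.4767 -0.3078  0.3513]
 [ 0.4551 -0.322   0.3514]
 [ 0.4718 -0.3303  0.3515]
 [ 0.4755 -0.3005  0.3516]
 [ 0.4594 -0.3208  0.3516]
 [ 0.4679 -0.3213  0.3517]
 [ 0.4838 -0.3067  0.3518]
 [ 0.4538 -0.3203  0.352 ]
 [ 0.4694 -0.3155  0.3521]
 [ 0.459  -0.3361  0.3523]
 [ 0.4811 -0.3017  0.3529]]
[-0.7308  0.1256  1.8908  0.      1.1252 -0.7308] [-0.      0.7071  0.7071  0.    ]
```

The tip is really about 30 mm higher than reported: z ≈ 0.034 by depth, while x and y agree. I'll calibrate by touching the bare mat between the wheel and the engine with the fingers shut.

Request:
{"method": "jog_arm", "body": {"moves": [[[0,0,0,-2,0,0,0],[0,3.1,0,0,0,0,0],[0,3.1,0,0,0,0,0],[0,0,0,2,0,0,0],[0,0,0,1,0,0,0],[0,0,0,0.6,0,0,0],[0,0,0,0.4,0,0,0],[0,0,0,0,0,0,0],[0,0,0,0,0,0,0],[0,0,0,0.2,0,0,0],[0,0,0,0.1,0,0,0]]]}}

```text
time: 6.22
tool_pos: [0.4688, -0.2589, -0.0205]
tool_rot: [0.001, 0.707, 0.707, 0.0]
contact_force: [0.0, 0.2, 0.3]
gripper_width: -0.001
grasp_force: 0.0
```

Request:
{"method": "jog_arm", "body": {"moves": [[[0,0,0,0.1,0,0,0],[0,0,0,0.1,0,0,0],[0,0,0,0.1,0,0,0],[0,0,0,0.1,0,0,0],[0,0,0,0.1,0,0,0]]]}}

```text
time: 6.63
tool_pos: [0.4684, -0.2582, -0.0261]
tool_rot: [0.0, 0.707, 0.707, 0.0]
contact_force: [-0.4, 0.2, -0.1]
gripper_width: -0.0
grasp_force: 0.0
```

Request:
{"method": "jog_arm", "body": {"moves": [[[0,0,0,0.1,0,0,0],[0,0,0,0.1,0,0,0],[0,0,0,0.05,0,0,0]]]}}

```text
time: 6.88
tool_pos: [0.4683, -0.2581, -0.0287]
tool_rot: [-0.0, 0.707, 0.707, -0.0]
contact_force: [-0.4, -0.4, 0.7]
gripper_width: -0.005
grasp_force: 0.0
```

Request:
{"method": "jog_arm", "body": {"moves": [[[0,0,0,0.1,0,0,0],[0,0,0,0.05,0,0,0]]]}}

```text
time: 7.05
tool_pos: [0.4683, -0.2582, -0.0301]
tool_rot: [-0.0, 0.707, 0.707, -0.0]
contact_force: [-0.2, -0.2, 0.1]
gripper_width: 0.002
grasp_force: 0.0
```

Request:
{"method": "jog_arm", "body": {"moves": [[[0,0,0,0.05,0,0,0],[0,0,0,0.05,0,0,0],[0,0,0,0.05,0,0,0]]]}}

```text
time: 7.3
tool_pos: [0.4684, -0.2582, -0.0303]
tool_rot: [-0.001, 0.707, 0.707, -0.0]
contact_force: [-4.3, 3.5, 12.9]
gripper_width: 0.0
grasp_force: 6.4
```

```bash
python3 look.py pics/c4.png
```

```text
[ 0.4683554  -0.25815588 -0.03028955] 0.000867307185650696 4.707605317526031 [-3.7359353   2.72862937  9.74971689]
```

View pics/c4.png

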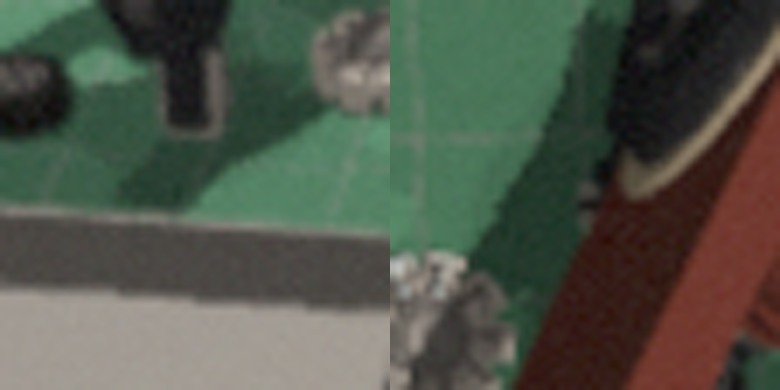

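Touch at reported z = -0.0303, with the tip visibly on the mat at about (192,130). So true tip height = reported + 0.030, and the stiffness is about 8 N/mm. Back to the wheel with that correction.

Request:
{"method": "jog_arm", "body": {"moves": [[[6.5,0,0,-2.67,0,0,0],[6.5,0,0,-2.5,0,0,0],[6.5,-3.1,0,0,0,0,0],[6.5,-3.1,0,0,0,0,0],[6.5,0,0,0,0,0,0],[6.5,0,0,0,0,0,0],[6.5,0,0,1.5,0,0,0],[6.5,0,0,1.5,0,0,0],[6.5,0,0,1.2,0,0,0],[6.5,0,0,0.6,0,0,0],[6.5,0,0,0,0,0,0],[2.5,0,0,0,0,0,0],[2.5,0,0,0,0,0,0],[2.5,0,0,0,0,0,0],[2.5,0,0,0,0,0,0],[2.5,0,0,0,0,0,0],[2.5,0,0,0,0,0,0]]]}}

```text
time: 8.82
tool_pos: [0.4693, -0.3209, -0.0265]
tool_rot: [0.001, 0.707, 0.707, 0.0]
contact_force: [1.0, 0.3, 5.2]
gripper_width: 0.414
grasp_force: 60.3
```

Request:
{"method": "jog_arm", "body": {"moves": [[[2.5,0,0,-1.2,0,0,0],[2.5,0,0,-3.3,0,0,0],[2.5,0,0,-3.3,0,0,0],[2.5,3.4,1.02,0,0,0,0],[2.5,3.4,1.02,0,0,0,0],[2.5,3.4,1.02,0,0,0,0],[2.5,3.4,1.02,0,0,0,0],[2.5,3.4,1.02,0,0,0,0],[2.5,3.4,1.02,0,0,0,0],[2.5,3.4,1.02,0,0,0,0],[2.5,3.4,1.02,0,0,0,0],[2.5,3.4,1.02,0,0,0,0],[2.5,3.4,1.02,0,0,0,0],[2.5,3.4,1.02,0,0,0,0],[2.5,3.4,1.02,0,0,0,0],[2.5,3.4,1.02,0,0,0,0],[2.5,3.4,1.02,0,0,0,0],[2.5,3.4,1.02,0,0,0,0],[2.5,0,0,0,0,0,0],[2.5,0,0,0,0,0,0]]]}}

```text
time: 10.48
tool_pos: [0.6213, 0.1915, 0.0504]
tool_rot: [0.0, 0.706, 0.708, -0.0]
contact_force: [-0.1, -0.5, -0.4]
gripper_width: 0.411
grasp_force: 60.0
```

Request:
{"method": "jog_arm", "body": {"moves": [[[2.5,0,0,2.2,0,0,0],[2.5,0,0,2.2,0,0,0],[2.5,0,0,1.5,0,0,0],[2.5,0,0,0.8,0,0,0],[2.5,0,0,0.3,0,0,0],[2.5,0,0,0.1,0,0,0],[2.5,0,0,0,0,0,0],[2.5,0,0,0,0,0,0],[2.5,0,0,0.1,0,0,0]]]}}

```text
time: 11.23
tool_pos: [0.6227, 0.19, -0.0202]
tool_rot: [0.001, 0.707, 0.707, 0.001]
contact_force: [0.7, 1.0, -0.3]
gripper_width: 0.412
grasp_force: 60.0
```

Request:
{"method": "jog_arm", "body": {"moves": [[[2.5,0,0,0.1,0,0,0],[2.5,0,0,0.05,0,0,0],[2.5,0,0,0,0,0,0]]]}}

```text
time: 11.48
tool_pos: [0.6214, 0.1898, -0.0232]
tool_rot: [0.0, 0.707, 0.707, 0.0]
contact_force: [0.3, -1.0, -1.0]
gripper_width: 0.419
grasp_force: 60.0
```

Request:
{"method": "jog_arm", "body": {"moves": [[[2.5,0,0,0.1,0,0,0],[2.5,0,0,0,0,0,0],[5.0,0,0,0,0,0,0],[5.0,0,0,0,0,0,0],[5.0,0,0,0,0,0,0],[5.0,0,0,-1.0,0,0,0],[5.0,0,0,-3.0,0,0,0],[5.0,0,0,-3.0,0,0,0],[6.5,2.37,-2.67,0,0,0,0],[6.5,2.37,-2.67,0,0,0,0],[6.5,2.37,-2.67,0,0,0,0],[6.5,2.37,-2.67,0,0,0,0],[6.5,2.37,-2.67,0,0,0,0],[6.5,2.37,-2.67,0,0,0,0],[6.5,0,0,0,0,0,0],[6.5,0,0,0,0,0,0]]]}}

```text
time: 12.82
tool_pos: [0.4602, 0.333, 0.0463]
tool_rot: [0.0, 0.706, 0.708, 0.0]
contact_force: [0.2, -0.8, 0.6]
gripper_width: 0.76
grasp_force: 0.0
```

```bash
cat > chk.py <<'E'
from plant import *
from h import *
import sys
np.set_printoptions(precision=4,suppress=True)
# points standing above floor in given drawer: chk.py cx cy yaw zmin
cx,cy,yaw,zm=map(float,sys.argv[1:5])
for n in("top","scene"):
    f=grab_frame(n);P=world(f,np.ones((480,640),bool));d=P[:,:2]-[cx,cy];c,s=np.cos(yaw),np.sin(yaw)
    L=np.c_[d@[c,s],d@[-s,c],P[:,2]];L=L[(L[:,0]>-.08)&(L[:,0]<.018)&(abs(L[:,1])<.071)&(L[:,2]>zm)&(L[:,2]<.05)]
    if len(L)<8: print(n,"none",len(L));continue
    if L[:,1].std()>.024: G=[L[L[:,1]<0],L[L[:,1]>=0]]
    else: G=[L]
    for g in G: print(n,len(g),"local mid",(g.max(0)+g.min(0))/2,"ext",np.ptp(g,0),"z90",np.percentile(g[:,2],[50,90]))
E
python3 chk.py .651 .2267 .037 .011
```

```text
top 252 local mid [-0.0313 -0.0379  0.0187] ext [0.0364 0.0366 0.0133] z90 [0.0187 0.0214]
scene 180 local mid [-0.0169 -0.0387  0.0175] ext [0.0692 0.0411 0.0128] z90 [0.019  0.0218]
```

Wheel one stands flat in its slot: top 0.019, local (-31,-38) mm. Now the second wheel.

Request:
{"method": "jog_arm", "body": {"moves": [[[6.5,0,0,2.2,0,0,0],[6.5,0,0,2.2,0,0,0],[6.5,0,0,1.7,0,0,0],[6.5,0,0,0.8,0,0,0],[6.5,0,0,0.35,0,0,0],[6.5,0,0,0,0,0,0],[6.5,0,0,0,0,0,0],[2.5,0,0,0,0,0,0],[2.5,0,0,0,0,0,0],[2.5,0,0,0,0,0,0],[2.5,0,0,0,0,0,0],[2.5,0,0,0,0,0,0],[2.5,0,0,0,0,0,0]]]}}

```text
time: 14.0
tool_pos: [0.4625, 0.3327, -0.025]
tool_rot: [0.0, 0.707, 0.707, 0.001]
contact_force: [0.6, -0.9, 6.1]
gripper_width: 0.412
grasp_force: 60.1
```

Request:
{"method": "jog_arm", "body": {"moves": [[[2.5,0,0,-1.2,0,0,0],[2.5,0,0,-3.2,0,0,0],[2.5,0,0,-3.3,0,0,0],[2.5,-1.41,3.15,0,0,0,0],[2.5,-1.41,3.15,0,0,0,0],[2.5,-1.41,3.15,0,0,0,0],[2.5,-1.41,3.15,0,0,0,0],[2.5,-1.41,3.15,0,0,0,0],[2.5,0,0,0,0,0,0],[2.5,0,0,0,0,0,0],[2.5,0,0,2.2,0,0,0],[2.5,0,0,2.2,0,0,0],[2.5,0,0,1.5,0,0,0],[2.5,0,0,0.8,0,0,0],[2.5,0,0,0.3,0,0,0],[2.5,0,0,0.1,0,0,0],[2.5,0,0,0,0,0,0],[2.5,0,0,0.1,0,0,0],[2.5,0,0,0,0,0,0]]]}}

```text
time: 15.58
tool_pos: [0.6196, 0.2618, -0.0206]
tool_rot: [0.0, 0.707, 0.707, 0.001]
contact_force: [0.7, -0.9, -0.1]
gripper_width: 0.41
grasp_force: 59.9
```

Request:
{"method": "jog_arm", "body": {"moves": [[[2.5,0,0,0.1,0,0,0],[2.5,0,0,0.05,0,0,0],[2.5,0,0,0,0,0,0],[2.5,0,0,0,0,0,0]]]}}

```text
time: 15.92
tool_pos: [0.6195, 0.2617, -0.022]
tool_rot: [0.0, 0.707, 0.707, 0.001]
contact_force: [-1.3, -0.3, 5.5]
gripper_width: 0.413
grasp_force: 60.5
```

Request:
{"method": "jog_arm", "body": {"moves": [[[5.0,0,0,0,0,0,0],[5.0,0,0,0,0,0,0],[5.0,0,0,0,0,0,0],[5.0,0,0,-1.0,0,0,0],[5.0,0,0,-3.0,0,0,0],[5.0,0,0,-3.0,0,0,0],[7.5,-1.42,-3.31,0,0,0,0],[7.5,-1.42,-3.31,0,0,0,0],[7.5,-1.42,-3.31,0,0,0,0],[7.5,-1.42,-3.31,0,0,0,0],[7.5,-1.42,-3.31,0,0,0,0],[7.5,0,0,0,0,0,0],[7.5,0,0,2.2,0,0,0],[7.5,0,0,2.2,0,0,0],[7.5,0,0,1.7,0,0,0],[7.5,0,0,0,0,0,0],[7.5,0,0,0,0,0,0]]]}}

```text
time: 17.33
tool_pos: [0.4528, 0.1904, -0.0146]
tool_rot: [-0.0, 0.707, 0.707, -0.001]
contact_force: [0.5, 1.1, -0.2]
gripper_width: 0.881
grasp_force: 0.0
```

```bash
python3 chk.py .651 .2267 .037 .011; python3 look.py pics/c5.png
```

```text
top 253 local mid [-0.0312 -0.0375  0.0187] ext [0.0367 0.0369 0.0135] z90 [0.0188 0.0211]
top 255 local mid [-0.0303  0.0356  0.0178] ext [0.0367 0.0372 0.0131] z90 [0.0183 0.0211]
scene 183 local mid [-0.0313 -0.0366  0.0174] ext [0.0394 0.0375 0.0125] z90 [0.0186 0.0211]
scene 180 local mid [-0.016   0.0331  0.0174] ext [0.067  0.0468 0.0127] z90 [0.0187 0.0215]
[ 0.45474646  0.19090801 -0.01260015] 0.8801439633190826 0.0 [-0.23383824 -0.34741852  0.51869346]
```

View pics/c5.png

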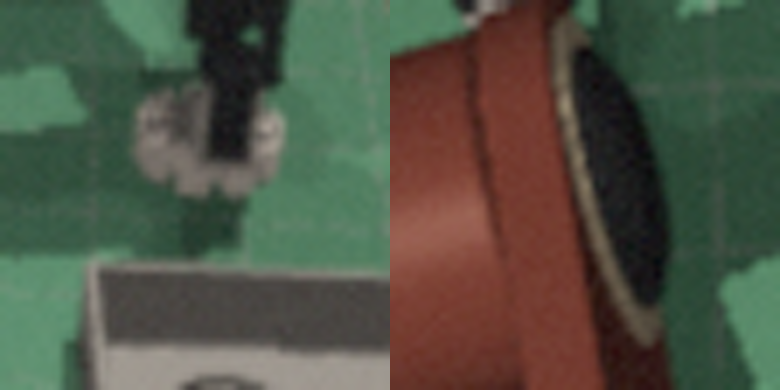

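Both wheels are flat in their drawer. The finger stands over the engine at about (230,150), in line once parallax is counted. Gripping engine one.

Request:
{"method": "jog_arm", "body": {"moves": [[[7.5,0,0,0.6,0,0,0],[7.5,0,0,0.5,0,0,0],[7.5,0,0,0,0,0,0],[3.5,0,0,0,0,0,0],[3.5,0,0,0,0,0,0],[3.5,0,0,0,0,0,0],[3.5,0,0,0,0,0,0],[3.5,0,0,0,0,0,0],[3.5,0,0,0,0,0,0]]]}}

```text
time: 18.28
tool_pos: [0.4538, 0.1906, -0.0247]
tool_rot: [0.0, 0.707, 0.707, 0.001]
contact_force: [1.0, -0.6, 3.5]
gripper_width: 0.559
grasp_force: 62.0
```

Request:
{"method": "jog_arm", "body": {"moves": [[[3.5,0,0,-1.25,0,0,0],[3.5,0,0,-3.0,0,0,0],[3.5,0,0,-3.3,0,0,0],[3.5,-2.39,2.71,0,0,0,0],[3.5,-2.39,2.71,0,0,0,0],[3.5,-2.39,2.71,0,0,0,0],[3.5,-2.39,2.71,0,0,0,0],[3.5,-2.39,2.71,0,0,0,0],[3.5,-2.39,2.71,0,0,0,0],[3.5,0,0,0,0,0,0],[3.5,0,0,0,0,0,0],[3.5,0,0,2.2,0,0,0],[3.5,0,0,2.2,0,0,0],[3.5,0,0,1.5,0,0,0],[3.5,0,0,0.8,0,0,0],[3.5,0,0,0.3,0,0,0],[3.5,0,0,0.1,0,0,0],[3.5,0,0,0,0,0,0],[3.5,0,0,0,0,0,0]]]}}

```text
time: 19.87
tool_pos: [0.6167, 0.0473, -0.0195]
tool_rot: [0.001, 0.707, 0.707, 0.001]
contact_force: [1.2, -0.3, -0.7]
gripper_width: 0.552
grasp_force: 61.7
```

Request:
{"method": "jog_arm", "body": {"moves": [[[3.5,0,0,0.1,0,0,0],[3.5,0,0,0.1,0,0,0],[3.5,0,0,0,0,0,0],[3.5,0,0,0,0,0,0]]]}}

```text
time: 20.2
tool_pos: [0.6166, 0.0471, -0.0217]
tool_rot: [0.001, 0.707, 0.707, 0.001]
contact_force: [-0.8, 0.6, 4.0]
gripper_width: 0.553
grasp_force: 62.1
```

Request:
{"method": "jog_arm", "body": {"moves": [[[6.3,0,0,0,0,0,0],[6.3,0,0,0,0,0,0],[6.3,0,0,0,0,0,0],[6.3,0,0,-1.0,0,0,0],[6.3,0,0,-3.0,0,0,0],[6.3,0,0,-3.0,0,0,0],[7.2,-3.03,-2.3,0,0,0,0],[7.2,-3.03,-2.3,0,0,0,0],[7.2,-3.03,-2.3,0,0,0,0],[7.2,-3.03,-2.3,0,0,0,0],[7.2,-3.03,-2.3,0,0,0,0],[7.2,-3.03,-2.3,0,0,0,0],[7.2,-3.03,-2.3,0,0,0,0],[7.2,-3.03,-2.3,0,0,0,0],[7.2,0,0,0,0,0,0],[7.2,0,0,2.0,0,0,0],[7.2,0,0,2.0,0,0,0],[7.2,0,0,2.0,0,0,0],[7.2,0,0,0,0,0,0],[7.2,0,0,0,0,0,0]]]}}

```text
time: 21.87
tool_pos: [0.4311, -0.1945, -0.0133]
tool_rot: [-0.001, 0.707, 0.707, -0.0]
contact_force: [-0.1, 0.5, 0.6]
gripper_width: 0.844
grasp_force: 0.0
```

```bash
python3 chk.py .6445 .0086 -.052 .011
```

```text
top 406 local mid [-0.0292  0.0353  0.0222] ext [0.0489 0.0484 0.0221] z90 [0.0184 0.0262]
scene 292 local mid [-0.0321  0.0367  0.0216] ext [0.0553 0.0499 0.0213] z90 [0.0191 0.0267]
```

Engine one is flat at local (-30,36) mm. Now engine two.

Request:
{"method": "jog_arm", "body": {"moves": [[[7.2,0,0,0.7,0,0,0],[7.2,0,0,0.55,0,0,0],[7.2,0,0,0,0,0,0],[3.5,0,0,0,0,0,0],[3.5,0,0,0,0,0,0],[3.5,0,0,0,0,0,0],[3.5,0,0,0,0,0,0],[3.5,0,0,0,0,0,0],[3.5,0,0,0,0,0,0]]]}}

```text
time: 22.72
tool_pos: [0.4324, -0.1957, -0.0246]
tool_rot: [0.001, 0.707, 0.707, 0.0]
contact_force: [-0.7, 0.2, 4.3]
gripper_width: 0.554
grasp_force: 62.0
```

Request:
{"method": "jog_arm", "body": {"moves": [[[3.5,0,0,-1.25,0,0,0],[3.5,0,0,-3.0,0,0,0],[3.5,0,0,-3.3,0,0,0],[3.5,2.41,2.57,0,0,0,0],[3.5,2.41,2.57,0,0,0,0],[3.5,2.41,2.57,0,0,0,0],[3.5,2.41,2.57,0,0,0,0],[3.5,2.41,2.57,0,0,0,0],[3.5,2.41,2.57,0,0,0,0],[3.5,2.41,2.57,0,0,0,0],[3.5,0,0,0,0,0,0],[3.5,0,0,0,0,0,0],[3.5,0,0,2.2,0,0,0],[3.5,0,0,2.2,0,0,0],[3.5,0,0,1.5,0,0,0],[3.5,0,0,0.8,0,0,0],[3.5,0,0,0.3,0,0,0],[3.5,0,0,0.1,0,0,0],[3.5,0,0,0,0,0,0],[3.5,0,0,0,0,0,0]]]}}

```text
time: 24.38
tool_pos: [0.6126, -0.027, -0.0196]
tool_rot: [0.001, 0.707, 0.707, 0.001]
contact_force: [-0.3, -0.5, -0.6]
gripper_width: 0.552
grasp_force: 61.8
```

Request:
{"method": "jog_arm", "body": {"moves": [[[3.5,0,0,0.1,0,0,0],[3.5,0,0,0.1,0,0,0],[3.5,0,0,0,0,0,0],[3.5,0,0,0,0,0,0]]]}}

```text
time: 24.72
tool_pos: [0.6126, -0.0268, -0.0216]
tool_rot: [0.001, 0.707, 0.707, 0.0]
contact_force: [-0.7, -0.1, 4.8]
gripper_width: 0.552
grasp_force: 62.3
```

Request:
{"method": "jog_arm", "body": {"moves": [[[6.3,0,0,0,0,0,0],[6.3,0,0,0,0,0,0],[6.3,0,0,0,0,0,0],[6.3,0,0,-1.0,0,0,0],[6.3,0,0,-3.0,0,0,0],[6.3,0,0,-3.0,0,0,0],[0,-1.04,-3.39,0,0,0,0],[0,-1.04,-3.39,0,0,0,0],[0,-1.04,-3.39,0,0,0,0],[0,-1.04,-3.39,0,0,0,0],[0,0,0,0,0,0,0.1],[0,0,0,0,0,0,0],[0,0,0,0,0,0,0],[0,0,0,2.0,0,0,0],[0,0,0,2.0,0,0,0],[0,0,0,1.0,0,0,0],[0,0,0,0,0,0,0],[0,0,0,0,0,0,0]]]}}

```text
time: 26.22
tool_pos: [0.4764, -0.068, -0.0029]
tool_rot: [-0.0, 0.741, 0.671, -0.0]
contact_force: [0.2, -0.5, 0.7]
gripper_width: 0.002
grasp_force: 0.0
```

```bash
python3 chk.py .6445 .0086 -.052 .011;python3 look.py pics/c6.png
```

```text
top 406 local mid [-0.0291 -0.0404  0.0224] ext [0.0489 0.0486 0.0222] z90 [0.0185 0.0265]
top 403 local mid [-0.0288  0.0353  0.0226] ext [0.0493 0.0483 0.022 ] z90 [0.0188 0.0268]
scene 290 local mid [-0.031  -0.0382  0.0219] ext [0.0534 0.0494 0.0218] z90 [0.0192 0.0267]
scene 294 local mid [-0.031   0.0368  0.0215] ext [0.0525 0.05   0.0207] z90 [0.0191 0.0268]
[ 0.4773574  -0.06847938 -0.00148464] -0.00034490602025179066 0.0 [ 0.81022337 -0.27388646  0.42494342]
```

View pics/c6.png

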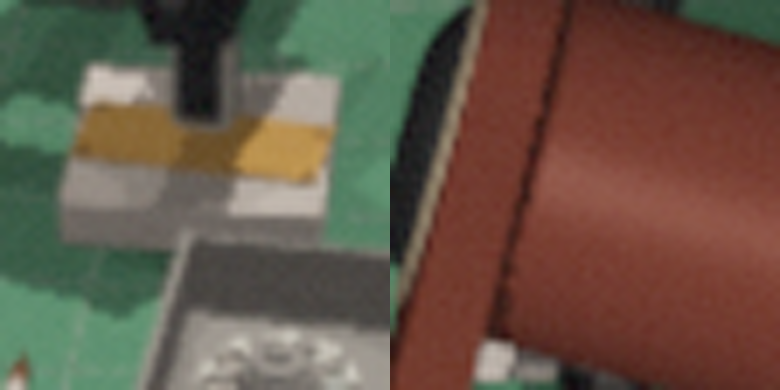

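Both engines are flat in their drawer. The shut fingers stand over the plate's middle, tip at about (200,125). Pressing down gently.

Request:
{"method": "jog_arm", "body": {"moves": [[[0,0,0,0.3,0,0,0],[0,0,0,0.2,0,0,0],[0,0,0,0.1,0,0,0],[0,0,0,0,0,0,0],[0,0,0,0.05,0,0,0],[0,0,0,0,0,0,0]]]}}

```text
time: 26.92
tool_pos: [0.476, -0.0682, -0.0094]
tool_rot: [-0.0, 0.742, 0.671, -0.0]
contact_force: [0.1, 0.7, -1.3]
gripper_width: -0.004
grasp_force: 0.0
```

Request:
{"method": "jog_arm", "body": {"moves": [[[0,0,0,0.05,0,0,0],[0,0,0,0.05,0,0,0],[0,0,0,0,0,0,0]]]}}

```text
time: 27.17
tool_pos: [0.4762, -0.0682, -0.0102]
tool_rot: [0.0, 0.742, 0.671, 0.0]
contact_force: [0.4, -0.5, 0.6]
gripper_width: 0.001
grasp_force: 0.0
```

Request:
{"method": "jog_arm", "body": {"moves": [[[0,0,0,0.05,0,0,0],[0,0,0,0.03,0,0,0],[0,0,0,0,0,0,0]]]}}

```text
time: 27.42
tool_pos: [0.4766, -0.0684, -0.0102]
tool_rot: [0.0, 0.742, 0.671, 0.0]
contact_force: [-2.3, 0.5, 5.1]
gripper_width: -0.004
grasp_force: 2.4
```

Request:
{"method": "jog_arm", "body": {"moves": [[[0,-0.2,0,0,0,0,0],[0,-0.2,0,0,0,0,0],[0,-0.2,0,0,0,0,0],[0,-0.2,0,0,0,0,0],[0,-0.2,0,0,0,0,0],[0,-0.2,0,0,0,0,0],[0,-0.2,0,0,0,0,0],[0,-0.2,0,0,0,0,0]]]}}

```text
time: 28.08
tool_pos: [0.4754, -0.0844, -0.0103]
tool_rot: [0.001, 0.742, 0.671, 0.001]
contact_force: [-0.3, 1.7, 5.6]
gripper_width: -0.004
grasp_force: 2.7
```

```bash
cat > plate.py <<'E'
from plant import *
from h import *
import sys
np.set_printoptions(precision=4,suppress=True)
z=float(sys.argv[1]) if len(sys.argv)>1 else .020
st=state();print(st["tool_pos"],st["contact_force"])
for n in("scene","top"):
    f=grab_frame(n);hsv=cv2.cvtColor(f["color"],cv2.COLOR_BGR2HSV)
    m=((hsv[...,1]>95)&(hsv[...,0]>12)&(hsv[...,0]<32)&(hsv[...,2]>60)).astype(np.uint8)
    k,l,S,C=cv2.connectedComponentsWithStats(m)
    for i in range(1,k):
        if S[i,4]<60: continue
        v,u=np.nonzero(l==i);W=np.array([ray(f,(a,b),z)[:2] for a,b in zip(u[::1],v[::1])]) if S[i,4]<3000 else None
        if W is None: continue
        c=W.mean(0)
        if not(.38<c[0]<.72 and -.33<c[1]<.05): continue
        R=cv2.minAreaRect(W.astype(np.float32));D=world(f,l==i)
        print(n,S[i,4],"y",W[:,1].min(),W[:,1].max(),"rect",np.array(R[0]),np.array(R[1]),R[2],"depth z med",np.median(D[:,2]) if len(D) else None)
E
python3 plate.py
```

```text
[ 0.4754 -0.0844 -0.0103] [-0.2871  1.7439  5.57  ]
scene 248 y -0.12771385780004418 -0.04182845443401874 rect [ 0.4728 -0.0852] [0.0858 0.0384] 86.1063003540039 depth z med 0.020688869125629467
top 1155 y -0.3009416959054582 -0.165251356241836 rect [ 0.7135 -0.2334] [0.1357 0.0474] 88.55866241455078 depth z med 0.005493220688386534
top 135 y -0.11569739878125687 -0.10859019442610295 rect [ 0.6823 -0.1125] [0.0063 0.0941] 87.92791748046875 depth z med 0.006043187470681538
```

The plate follows: 16 mm of travel, now about 13 mm over the edge. Another 17 mm.

Request:
{"method": "jog_arm", "body": {"moves": [[[0,-0.2,0,0,0,0,0],[0,-0.2,0,0,0,0,0],[0,-0.2,0,0,0,0,0],[0,-0.2,0,0,0,0,0],[0,-0.2,0,0,0,0,0],[0,-0.2,0,0,0,0,0],[0,-0.2,0,0,0,0,0],[0,-0.2,0,0,0,0,0],[0,-0.1,0,0,0,0,0],[0,0,0,0,0,0,0]]]}}

```text
time: 29.02
tool_pos: [0.4737, -0.1016, -0.0103]
tool_rot: [0.001, 0.742, 0.671, 0.001]
contact_force: [0.2, 1.0, 5.3]
gripper_width: -0.004
grasp_force: 2.6
```

```bash
python3 plate.py | grep -v "^top"
```

```text
[ 0.4737 -0.1016 -0.0103] [0.225  0.9981 5.3422]
scene 248 y -0.1451644828050349 -0.059171025005546926 rect [ 0.4718 -0.1019] [0.0845 0.0406] 83.95646667480469 depth z med 0.020246999038225966
```

Overhang is about 30 mm. I'll add 3 mm for finger clearance, lift, and touch the bare mat with the fingers set to plate width, to learn the tip depth at that opening.

Request:
{"method": "jog_arm", "body": {"moves": [[[0,-0.15,0,0,0,0,0],[0,-0.15,0,0,0,0,0],[0,0,0,0,0,0,0],[0,0,0,-1.0,0,0,0],[3.5,0,0,-3.0,0,0,0],[3.5,-4.0,0,-1.0,0,0,0],[3.5,-4.0,0,0,0,0,0],[3.5,0,0,0,0,0,0],[3.5,0,0,2.5,0,0,0],[3.5,0,0,2.0,0,0,0],[3.5,0,0,1.0,0,0,0],[3.5,0,0,0.3,0,0,0],[3.5,0,0,0,0,0,0],[3.5,0,0,0,0,0,0],[3.5,0,0,0,0,0,0]]]}}

```text
time: 30.37
tool_pos: [0.4655, -0.184, -0.0178]
tool_rot: [0.001, 0.741, 0.671, 0.0]
contact_force: [0.2, 0.8, 0.2]
gripper_width: 0.412
grasp_force: 0.0
```

```bash
python3 plate.py | grep -v "^top"; python3 look.py pics/c7.png .4737 -.11 .01
```

```text
[ 0.4655 -0.184  -0.0178] [0.1819 0.8171 0.2414]
scene 307 y -0.1506858613834962 -0.0630113413716272 rect [ 0.4713 -0.1068] [0.0874 0.0429] 81.8617172241211 depth z med 0.02059424370681106
[ 0.46518937 -0.1839099  -0.01818726] 0.4064689554674339 0.0 [-0.09718145  0.21473214  0.88367368]
```

View pics/c7.png

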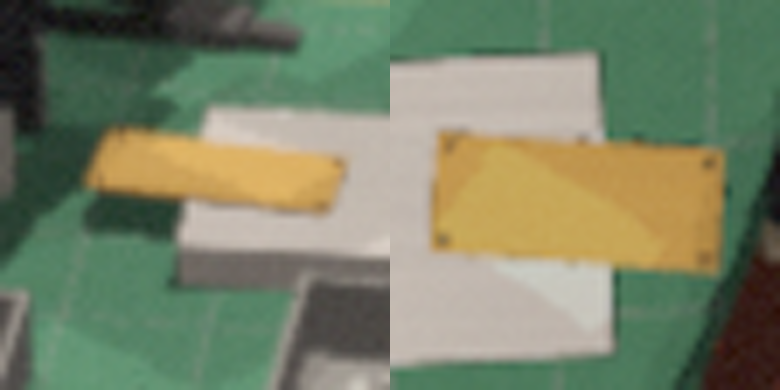

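The crop shows the plate flat and stable, overhanging the block by about 34 mm (block edge at column 606, plate end at 720). I'll finish the touch probe.

Request:
{"method": "jog_arm", "body": {"moves": [[[3.5,0,0,0.2,0,0,0],[3.5,0,0,0.1,0,0,0],[3.5,0,0,0.1,0,0,0],[3.5,0,0,0,0,0,0]]]}}

```text
time: 30.9
tool_pos: [0.4642, -0.1835, -0.0235]
tool_rot: [-0.0, 0.742, 0.671, -0.0]
contact_force: [0.7, 0.2, -0.3]
gripper_width: 0.409
grasp_force: 0.0
```

Request:
{"method": "jog_arm", "body": {"moves": [[[3.5,0,0,0.1,0,0,0],[3.5,0,0,0.1,0,0,0],[3.5,0,0,0,0,0,0]]]}}

```text
time: 31.15
tool_pos: [0.4643, -0.1835, -0.0254]
tool_rot: [-0.0, 0.742, 0.671, -0.0]
contact_force: [-0.3, -0.1, 0.5]
gripper_width: 0.41
grasp_force: 0.0
```

```bash
python3 - <<'E'
from plant import *
from h import *
t=grab_frame("top");u,v=map(int,proj(t,(.4737,-.11,.01)))
for n,q in(("c",(187.3,200.5)),("TL",(47,132)),("TR",(332,150)),("BR",(326,272)),("BL",(45,250))):
    print(n,ray(t,(u-28+q[0]/6.96,v-28+q[1]/6.96),.02).round(4))
E
```

```text
c [ 0.4725 -0.1057  0.02  ]
TL [ 0.494  -0.0646  0.02  ]
TR [ 0.4863 -0.1495  0.02  ]
BR [ 0.4502 -0.1462  0.02  ]
BL [ 0.459  -0.0629  0.02  ]
```

Request:
{"method": "jog_arm", "body": {"moves": [[[3.5,0,0,0.1,0,0,0],[3.5,0,0,0.1,0,0,0],[3.5,0,0,0.1,0,0,0],[3.5,0,0,0,0,0,0]]]}}

```text
time: 31.53
tool_pos: [0.4643, -0.1835, -0.0284]
tool_rot: [-0.0, 0.742, 0.671, -0.0]
contact_force: [-0.3, 0.1, 0.6]
gripper_width: 0.411
grasp_force: 0.0
```

Request:
{"method": "jog_arm", "body": {"moves": [[[3.5,0,0,0.1,0,0,0],[3.5,0,0,0.1,0,0,0],[3.5,0,0,0,0,0,0]]]}}

```text
time: 31.78
tool_pos: [0.4644, -0.1835, -0.0303]
tool_rot: [-0.0, 0.742, 0.671, -0.0]
contact_force: [-0.1, -0.1, -0.2]
gripper_width: 0.409
grasp_force: 0.0
```

Request:
{"method": "jog_arm", "body": {"moves": [[[3.5,0,0,0.1,0,0,0],[3.5,0,0,0.1,0,0,0],[3.5,0,0,0,0,0,0]]]}}

```text
time: 32.03
tool_pos: [0.4647, -0.1837, -0.0312]
tool_rot: [-0.0, 0.742, 0.671, -0.0]
contact_force: [-3.7, 1.5, 6.6]
gripper_width: 0.409
grasp_force: 3.5
```

Tip contact at reported -0.0312 at plate width. Now over the overhanging end and down, so the tips sit 2 mm below the plate.

Request:
{"method": "jog_arm", "body": {"moves": [[[3.5,0,0,-2.5,0,0,0],[5.2,0,0,-2.5,0,0,0],[5.2,2.36,0.07,0,0,0,0],[5.2,2.36,0,0,0,0,0],[5.2,0,0,0,0,0,0],[5.2,0,0,0,0,0,0],[5.2,0,0,1.5,0,0,0],[5.2,0,0,1.0,0,0,0],[5.2,0,0,0.5,0,0,0],[5.2,0,0,0.2,0,0,0],[5.2,0,0,0.1,0,0,0],[5.2,0,0,0,0,0,0],[5.2,0,0,0,0,0,0]]]}}

```text
time: 33.12
tool_pos: [0.4703, -0.137, -0.0147]
tool_rot: [0.0, 0.742, 0.671, 0.0]
contact_force: [-0.7, 0.2, -0.1]
gripper_width: 0.611
grasp_force: 0.0
```

Request:
{"method": "jog_arm", "body": {"moves": [[[5.2,0,0,0,0,0,0],[4.4,0,0,0,0,0,0],[3.8,0,0,0,0,0,0],[2.5,0,0,0,0,0,0],[2.5,0,0,0,0,0,0],[2.5,0,0,0,0,0,0],[2.5,0,0,0,0,0,0]]]}}

```text
time: 33.7
tool_pos: [0.4702, -0.1368, -0.0147]
tool_rot: [0.0, 0.742, 0.671, 0.0]
contact_force: [-1.6, -0.1, 3.0]
gripper_width: 0.384
grasp_force: 59.3
```

```bash
python3 look.py pics/c8.png .4737 -.11 .01
```

```text
[ 0.47016827 -0.13682634 -0.01478428] 0.38244256100869944 59.311718344688416 [-0.31848377  0.89461518  3.22974704]
```

View pics/c8.png

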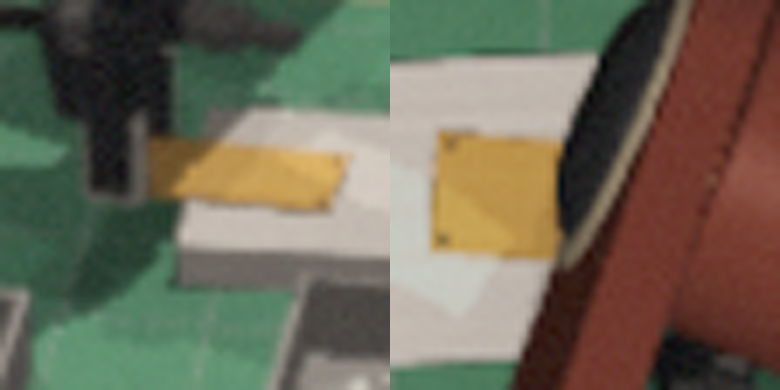

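The crop shows the end gripped across its width at about (120,165), the rest still lying on the block. Lifting gently, squaring up and carrying it to its drawer.

Request:
{"method": "jog_arm", "body": {"moves": [[[2.5,0,0,-0.3,0,0,0],[2.5,0,0,-0.5,0,0,0],[2.5,0,0,-1.0,0,0,0],[2.5,0,0,-1.5,0,0,0],[2.5,0,0,-1.5,0,0,0],[2.5,0,0,-1.2,0,0,0],[2.5,0,0,-0.5,0,0,0],[2.5,0,0,0,0,0,-0.05],[2.5,0,0,0,0,0,-0.05],[2.5,-0.8,1.0,0,0,0,0],[2.5,-1.6,2.0,0,0,0,0],[2.5,-1.6,2.0,0,0,0,0],[2.5,-1.6,2.0,0,0,0,0],[2.5,-1.6,2.0,0,0,0,0],[2.5,-1.6,2.0,0,0,0,0],[2.5,-1.6,2.0,0,0,0,0],[2.5,-1.6,2.0,0,0,0,0],[2.5,-0.8,1.0,0,0,0,0],[2.5,0,0,0,0,0,0],[2.5,0,0,0,0,0,0]]]}}

```text
time: 35.47
tool_pos: [0.6296, -0.2647, 0.0494]
tool_rot: [-0.001, 0.707, 0.707, -0.0]
contact_force: [-0.4, 0.6, -0.4]
gripper_width: 0.386
grasp_force: 59.7
```

```bash
python3 plate.py .08 |grep scene;  python3 look.py pics/c9.png .63 -.23 .06
```

```text
scene 352 y -0.26485528062029484 -0.19006379494436373 rect [ 0.6229 -0.2269] [0.0431 0.0745] 1.9478946924209595 depth z med 0.08360503910907717
[ 0.62903359 -0.26385928  0.0496381 ] 0.38026327884586436 59.69049632549286 [-0.1807559   0.13989315 -0.40232393]
```

View pics/c9.png

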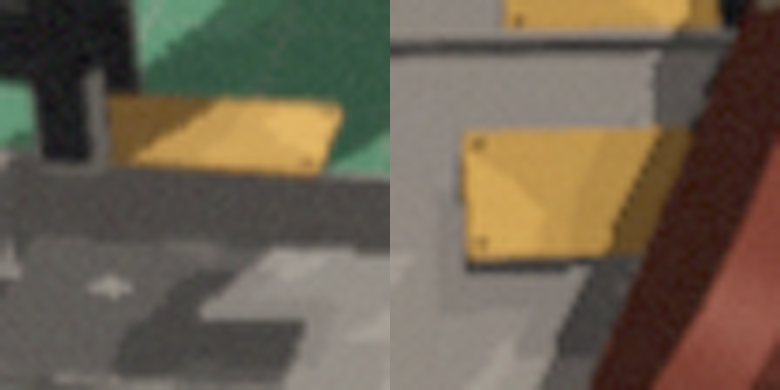

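The crop shows the plate held level over the empty compartment, at (570,195) in the top half. Lowering it.

Request:
{"method": "jog_arm", "body": {"moves": [[[2.5,0,0,0.5,0,0,0],[2.5,0,0,1.5,0,0,0],[2.5,0,0,1.8,0,0,0],[2.5,0,0,1.5,0,0,0],[2.5,0,0,1.0,0,0,0],[2.5,0,0,0.6,0,0,0],[2.5,0,0,0.3,0,0,0],[2.5,0,0,0.1,0,0,0],[2.5,0,0,0.1,0,0,0],[2.5,0,0,0,0,0,0],[2.5,0,0,0,0,0,0]]]}}

```text
time: 36.58
tool_pos: [0.6306, -0.2651, -0.0231]
tool_rot: [0.001, 0.707, 0.707, 0.0]
contact_force: [0.2, 0.3, -0.4]
gripper_width: 0.38
grasp_force: 59.7
```

Request:
{"method": "jog_arm", "body": {"moves": [[[2.5,0,0,0.1,0,0,0],[2.5,0,0,0.1,0,0,0],[2.5,0,0,0.1,0,0,0],[2.5,0,0,0,0,0,0]]]}}

```text
time: 36.92
tool_pos: [0.6297, -0.2646, -0.0273]
tool_rot: [-0.0, 0.707, 0.707, -0.0]
contact_force: [0.7, -0.7, -0.4]
gripper_width: 0.383
grasp_force: 59.7
```

Request:
{"method": "jog_arm", "body": {"moves": [[[2.5,0,0,0.1,0,0,0],[2.5,0,0,0.05,0,0,0],[2.5,0,0,0,0,0,0]]]}}

```text
time: 37.17
tool_pos: [0.63, -0.2647, -0.0277]
tool_rot: [-0.0, 0.707, 0.707, -0.0]
contact_force: [-3.6, 0.9, 4.7]
gripper_width: 0.378
grasp_force: 62.7
```

Tips are on the drawer floor. Releasing and withdrawing.

Request:
{"method": "jog_arm", "body": {"moves": [[[2.5,0,0,-0.05,0,0,0],[4.5,0,0,0,0,0,0],[5.5,0,0,0,0,0,0],[5.5,0,0,0,0,0,0],[5.5,0,0,0,0,0,0],[5.5,0,0,-1.0,0,0,0],[5.5,0,0,-3.0,0,0,0],[5.5,0,0,-3.0,0,0,0],[5.5,0,0,-3.0,0,0,0],[5.5,-3.5,-1.0,0,0,0,0],[5.5,-3.5,-1.0,0,0,0,0],[5.5,-3.5,-1.0,0,0,0,0],[5.5,-3.5,-1.0,0,0,0,0],[5.5,-3.5,-1.0,0,0,0,0],[5.5,-3.5,-1.0,0,0,0,0],[5.5,-3.5,-1.0,0,0,0,0],[5.5,0,0,0,0,0,0],[5.5,0,0,0,0,0,0]]]}}

```text
time: 38.67
tool_pos: [0.559, -0.5119, 0.0726]
tool_rot: [0.0, 0.708, 0.706, 0.0]
contact_force: [0.5, 0.8, -0.7]
gripper_width: 0.65
grasp_force: 0.0
```

```bash
python3 plate.py .005; python3 - <<'E'
from plant import *
from h import *
t=grab_frame("top");s=grab_frame("scene")
def bx(f,X):
    u,v=map(int,proj(f,X));return world(f,np.pad(np.ones((24,24),bool),((v-12,480-v-12),(u-12,640-u-12))))
P=bx(t,(.434,.062,.04));print("jar top",P[P[:,2]>.032].mean(0).round(4),P[:,2].max())
cv2.imwrite("pics/c10.png",cv2.resize(t["color"][130:330,130:500],(780,422)))
E
```

```text
[ 0.559  -0.5119  0.0726] [ 0.4714  0.7901 -0.671 ]
scene 385 y -0.2764229577395567 -0.18985512559187687 rect [ 0.6275 -0.2331] [0.0866 0.0371] 89.99898529052734 depth z med 0.005440682476200345
top 1156 y -0.3054874442536847 -0.1678428346241436 rect [ 0.7168 -0.2369] [0.1377 0.0481] 88.55867004394531 depth z med 0.005569362507082602
top 138 y -0.11757517999840367 -0.11036561466421946 rect [ 0.6852 -0.1144] [0.0064 0.0955] 87.92791748046875 depth z med 0.006085943726933933
top 673 y -0.2752138482379048 -0.18963637759156257 rect [ 0.6301 -0.2328] [0.0855 0.0345] 88.5215072631836 depth z med 0.004487630624859695
jar top [0.4345 0.0619 0.0396] 0.044230382204680514
```

View pics/c10.png

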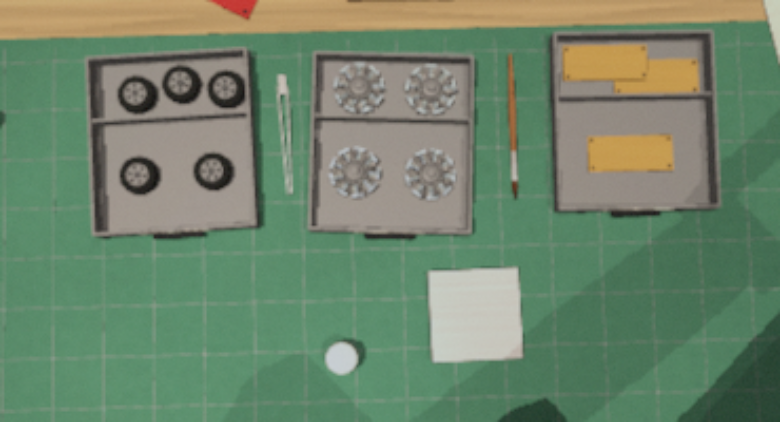

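All five parts lie flat in their own drawers: wheels at (140,175) and (213,172), engines at (355,172) and (430,174), plate at (630,154). The jar at (341,358) is unmoved. Handing in.

```bash
python3 -c "
from plant import *
print(job_done())"
```

```text
the job is handed in; nothing more can be done
None
```

The job is handed in: the wheels, engines and nameplate each lie flat in their own drawer's front compartment and the paint jar has not moved, as checked in the last camera pictures; the hand-in call itself gave no verdict.

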